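Raise the slide press arm and push the tray to its stop

ROBOT

A 6-joint arm with a two-finger parallel gripper is mounted at the origin on the work surface. World frame = base frame: x ahead of the robot, y to its left, z up, the work surface at z = 0. Lengths are in m, angles in rad, forces in N, time in s.
With the tool pointing down it reaches from about 0.225 to 0.725 m from the base axis. Payload 3.1 kg.
Tool frame: the origin (TCP) lies on the centre line of the jaws, within the pads' length; the fingertips stand 25 mm ahead of it and the grasp point (between the pads) lies 6 mm ahead of it; y points along the fingers, z is the direction in which the jaws open and shut, and the axes are right-handed (so a half turn about y gives the same grasp; the last joint's range is limited). The gripper opens to 85 mm and grips with 20 to 120 N. Pads are 22 mm wide; open, the fingers measure 114 mm over their backs; the gripper's body (76 mm by 85 mm) begins 54 mm behind the grasp point. The pads swing forward as they close: fully open they stand 13 mm farther back than shut.
Start: joints at [1.025, 0.048, 0.099, 1.622, 0, 1.443], TCP at [0.213, 0.48, 0.256] pointing down, gripper open.
Joint ranges: [-2.91, 2.91], [-0.99, 1.94], [-1.21, 1.42], [-2.12, 2.29], [-1.49, 1.47], [-3.14, 3.14]. Speed limits (rad/s): [2.79, 2.79, 3.14, 3.14, 3.14, 3.14].

INTERFACE

Orientations are given as [roll, pitch, yaw] about the fixed x, y, z axes, in that order (R = Rz(yaw) Ry(pitch) Rx(roll)).
In Python, from plant import status, eyes, manip gives the robot as it stands.
- The arm moves only by the shell command python3 -m crank 'ROWS' [FORCE]. ROWS is text: rows parted by semicolons, each of 7 numbers parted by spaces: the shift along the tool's x, y, z in cm, then the turn, a rotation vector about the tool's x, y, z in rad, then the closure, from 0 (fully open) to 1 (shut). A call has 1 to 12 rows; each row shifts and turns the pose as measured when the row begins, along the tool's axes as they then stand; what a row does not reach is not made up. A row lasts 1/8 s, in which the tool goes at most 62.5 mm and 10.7 degrees, less where a joint would pass 70% of its speed; a pose out of reach is approached as far as the arm can. A call with a gripper value outside its range is refused whole. The fingers move at their own pace and stop on an object; FORCE is the grip in N (left out, the last holds). Time passes only in rows, so rows that do not move let the fingers close. It gives the time, the measured TCP pose, the force and the opening at its end, in the units of the state.
- status.observe(): the state, without advancing time (a new reading comes with each control period).
- eyes.camera(name): name is "side" or "top"; returns a dict with "frame" (400x640x3 uint8, red, green, blue), "z_map" (400x640 float32, m along the optical axis (not along the pixel's ray), 0 where there is no reading), "camera_matrix" (3x3 intrinsics, pixels), "eye" and "orientation" of the camera in the world. Camera axes: x right, y up, looking along -z (the intrinsics and any distortion apply to the point x, -y, -z); pixel columns grow to the right and rows downward; lengths in m; the calibration is good to about 2 mm. A picture is of the moment at which its call begins.
- manip.close_job(): hands the job in, once; it reports no verdict.
The state is a dict: "time": time; "joint_pos": joint angles; "joint_velocities": joint speeds; "joint_torque": joint torques, N m; "tcp_pos": TCP position; "ee_rot": TCP orientation; "contact_force": force on the tool from outside, world axes, zero at the start; "wrist_torque": the same for the moment, N m; "width": opening from 0.0 (shut) to 1.0 (fully open).
Only numpy, scipy, OpenCV 4.12 (cv2) and the standard library are available. Lean on these libraries where they do the work, as an engineer would, in place of code of your own. Each camera call takes 0.05 s, during which the arm holds its last target.

TASK

Push the counterweighted arm of the slide press up by its T bar, past its balance point, so that it swings over and stays raised by itself; then push the slide tray along its track until it rests against the end stop. Only push with the fingers: do not lift the tray out of its track or force the press, and leave everything else standing where it is.

Things in the scene. Friction and masses are not known exactly. Their poses are not given: they have to be found in the camera images.
- press: Fixed slide press: white base plate 260 x 300 x 12 mm on the table. Origin on the table top; own x points from the arm's T bar towards the hinge posts, z up. Plate spans x -120..140, y -120..180 mm, its top at z 12. A track runs along y (see track_end). Two hinge posts 36 x 12 mm (x by y), up to z 120, stand at x 90, y -40 and +40 mm.
- track_end (a point): Middle of the end stop's inner face, where it meets the plate: (-50, 165, 12) mm in the press frame. The stop is a steel block 22 mm high closing the track's +y end; the -y end is open. The track: two steel rails along y, 12 mm high above the plate, inner faces at x -86.5 and -13.5 mm of the press.
- hinge (a point): Point on the press arm's hinge axis, fixed at (90, 0, 100) mm in the press frame; the axis runs along the press's y. A steel counterweight (44 mm diameter) on the arm sits just above it.
- press_arm (a joint): Angle (rad) of the counterweighted arm, an aluminium bar 26 x 14 mm. 0: level, lowered, on its stop, pointing to the press's -x; grows as the T bar swings up and over towards +x; 1.85: upper stop, just past upright. Balances at about 0.95: below, it falls back; beyond, it swings on by itself (damped, 1 to 2 s) and stays up. Lifting at the T bar takes 1 to 3 N.
- handle_bar (a point): Middle of the T bar at the arm's free end: round dark bar, 14 mm diameter, 114 mm long along the press's y, 210 mm from the hinge; 100 mm above the table when lowered, with free space under it (plate top at 12 mm, tray rim at 34 mm). Moves with the arm.
- foot (a point): Centre of the underside of the round rubber foot (36 mm across) on a 12 mm stem under the arm, 140 mm from the hinge, 77 mm below the bar's mid-line. Lowered, it reaches inside the tray, so the tray cannot be pushed out until the arm is up.
- tray: Loose open steel slide tray in the track, 70 (x) x 110 (y) x 22 mm high, walls 4 mm, 0.3 kg, slides in it. Origin: centre of its underside, on the plate (z 12 mm); axes as the press's. Slides along the press's y with ordinary friction, 1.5 mm play each side. Starts under the foot, within 20 mm of y 0 of the press; against the end stop its origin is at y 110 mm.
- oil_bottle: Bystander, to be left alone: small amber dropper bottle, 32 mm across, 75 mm tall. Origin at the centre of its underside.
- stain_jar: Bystander, to be left alone: clear jar with a white cap, 60 mm across, 90 mm tall. Origin at the centre of its underside.
- slide_box: Bystander, to be left alone: flat grey slide box, 100 x 80 x 35 mm. Origin at the centre of its underside.
- petri_dish: Bystander, to be left alone: closed clear dish, 90 mm across, 15 mm high. Origin at the centre of its underside.
- beaker: Bystander, to be left alone: open glass beaker, 64 mm across, 80 mm tall. Origin at the centre of its underside.
- coverslip_box: Bystander, to be left alone: tiny clear box, 34 x 34 x 14 mm, on the table beside the base plate. Origin at the centre of its underside.
- slide_pack: Bystander, to be left alone: cardboard pack, 80 x 30 x 28 mm. Origin at the centre of its underside.
There are look-alikes about, which are no part of the job. Leave any green or yellow look-alike of the tray alone.

How it is judged:
By the outcome, as a careful person would: the job done as asked, in the order asked, and still so for the second after the job is handed in, with the robot touching nothing.
It also fails if it takes over 54 s, if anything falls off the work surface, if the arm or the gripper's body presses on something with over 40 N, if the wrist force passes 120 N, or if a joint passes its speed limit or range.

## Working session

There is one attempt and no reset: what is moved stays moved. The work goes in short steps, Python scripts to look and compute and a shell command to move; the robot and the scene stay as the last step left them, time stands still between calls to the robot, and variables do not carry over. Pictures are saved under pics/ and viewed, and the job is handed in when it is done.

```bash
ls; mkdir -p pics
cat > h.py <<'E'
import numpy as np, cv2, pickle
from scipy.spatial.transform import Rotation as R
from plant import status, eyes, manip
def snap(n,tag):
    c=eyes.camera(n); pickle.dump(c,open(f'{tag}.pkl','wb'))
    cv2.imwrite(f'pics/{tag}.png',cv2.cvtColor(c['frame'],cv2.COLOR_RGB2BGR)); return c
def load(tag): return pickle.load(open(f'{tag}.pkl','rb'))
E
python3 - <<'E'
from h import *
for n in('top','side'):
    c=snap(n,n+'0'); print({k:v for k,v in c.items() if k not in('frame','z_map')})
print(status.observe())
E
```

```text
pics
{'camera_matrix': array([[465.07293756,   0.        , 324.11142932],
       [  0.        , 465.07293756, 193.23340541],
       [  0.        ,   0.        ,   1.        ]]), 'eye': array([0.39666114, 0.01688275, 1.0962521 ]), 'orientation': array([ 0.18866081,  0.01362296, -1.58337924])}
{'camera_matrix': array([[392.8547825 ,   0.        , 321.63406625],
       [  0.        , 392.8547825 , 202.45488074],
       [  0.        ,   0.        ,   1.        ]]), 'eye': array([ 0.24860734, -0.69837008,  0.60865452]), 'orientation': array([ 1.0028705 ,  0.01145137, -0.4348808 ])}
{'time': 0.1, 'joint_pos': array([ 1.02515485e+00,  4.86902201e-02,  9.77890539e-02,  1.62198650e+00,
       -1.71403719e-05,  1.44296956e+00]), 'joint_velocities': array([-3.82449090e-04, -9.13694595e-04,  3.74463741e-03, -3.07616564e-04,
        1.56911878e-05, -2.31589322e-03]), 'joint_torque': array([ 3.21951367e-03, -3.39850187e+01,  3.20936465e+01,  1.58282201e-02,
       -6.13934162e-05,  9.60773519e-06]), 'tcp_pos': array([0.21280375, 0.47941148, 0.25524442]), 'ee_rot': array([-1.57287279e+00,  2.49601470e-04, -4.17814951e-01]), 'contact_force': array([-0.15538607, -0.59024866,  0.39950701]), 'wrist_torque': array([-0.0319426 ,  0.04076059, -0.01867671]), 'width': 1.00105213470948}
```

View pics/top0.png

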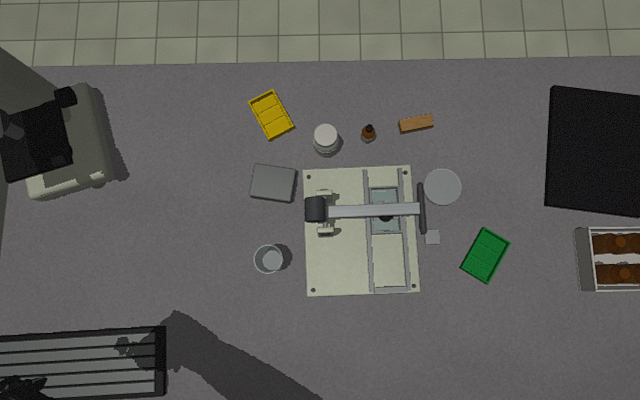

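View pics/side0.png

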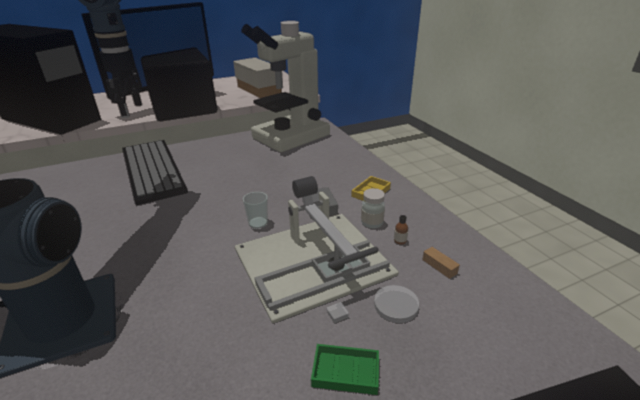

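The top view shows the real press at about px (360,230): T bar at (422,208), hinge and counterweight at (318,208), steel tray at (385,210), end stop at (390,290). Look-alikes for the tray are the yellow one at (271,115) and the green one at (485,255). I take the grey tray inside the rails. Next I fit the press pose and check it in a close crop.

```bash
cat >> h.py <<'E'
def ray(c,uv):
    uv=np.atleast_2d(uv).astype(float);K=c['camera_matrix']
    d=np.c_[(uv[:,0]-K[0,2])/K[0,0],-(uv[:,1]-K[1,2])/K[1,1],-np.ones(len(uv))]
    return d@R.from_euler('xyz',c['orientation']).as_matrix().T
def onz(c,uv,z):
    d=ray(c,uv); e=c['eye']; return e+d*((z-e[2])/d[:,2])[:,None]
def proj(c,P):
    p=(np.atleast_2d(P)-c['eye'])@R.from_euler('xyz',c['orientation']).as_matrix();K=c['camera_matrix']
    return np.c_[K[0,2]+K[0,0]*p[:,0]/-p[:,2],K[1,2]-K[1,1]*p[:,1]/-p[:,2]]
E
python3 - <<'E'
from h import *
c=load('top0');f=c['frame'];hsv=cv2.cvtColor(f,cv2.COLOR_RGB2HSV)
g=f.astype(int)
print(g[280,330],g[180,350],g[350,300], g[210,385],g[208,360])
m=((g.min(2)>150)).astype(np.uint8); m[:150]=0;m[310:]=0;m[:,:295]=0;m[:,430:]=0
m=cv2.morphologyEx(m,cv2.MORPH_CLOSE,np.ones((5,5)))
cs=max(cv2.findContours(m,0,2)[0],key=cv2.contourArea)
h=cv2.convexHull(cs); print('area',cv2.contourArea(h))
q=cv2.approxPolyDP(h,6,True)[:,0];print(q)
w=onz(c,q,.012);print(w.round(4))
print(np.linalg.norm(w-np.roll(w,-1,0),axis=1))
s=load('side0')
v=cv2.resize(f[150:310,290:450],None,fx=3.5,fy=3.5,interpolation=2)
v2=cv2.resize(s['frame'][160:330,220:420],None,fx=3,fy=3,interpolation=2)
cv2.imwrite('pics/crop1.png',v[:,:,::-1]);cv2.imwrite('pics/crop2.png',v2[:,:,::-1])
E
```

```text
[163 167 149] [152 155 138] [102 100 101] [134 138 138] [138 141 140]
area 1571.0
[[314 271]
 [333 264]
 [366 267]
 [368 292]
 [308 295]]
[[ 0.4221  0.0546  0.012 ]
 [ 0.4374  0.0106  0.012 ]
 [ 0.4296 -0.0652  0.012 ]
 [ 0.3733 -0.0681  0.012 ]
 [ 0.3683  0.0687  0.012 ]]
[0.04657026 0.0762105  0.05639937 0.13689767 0.05562379]
```

View pics/crop1.png

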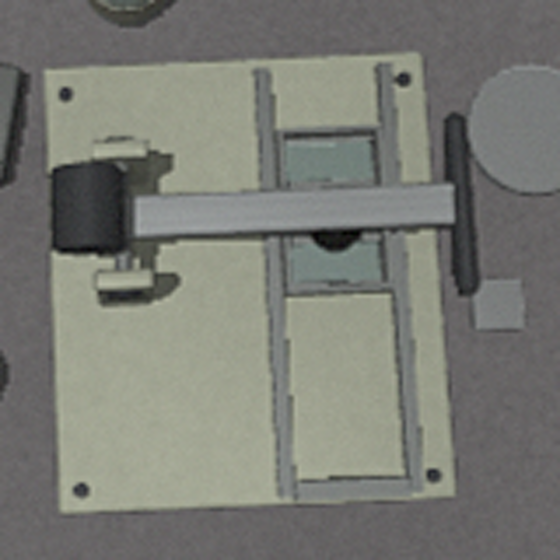

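View pics/crop2.png

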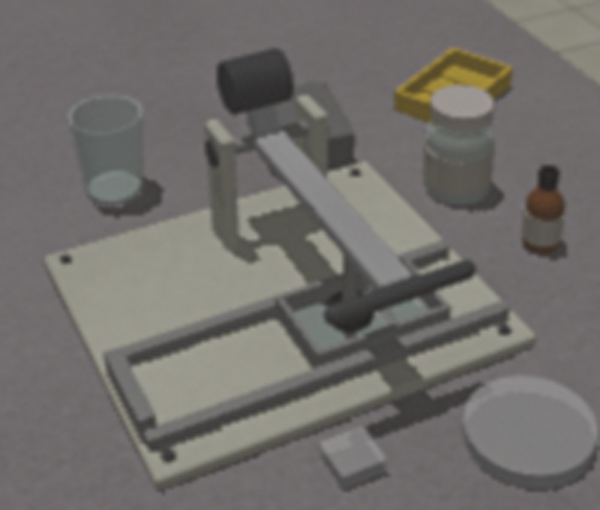

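Run:
```python
from h import *
c=load('top0');g=c['frame'].astype(int)
m=((g[:,:,1]-g[:,:,2]>9)&(g[:,:,1]>110)).astype(np.uint8); m[:150]=0;m[310:]=0;m[:,:295]=0;m[:,:]*=1;m[:,430:]=0
m=cv2.morphologyEx(m,cv2.MORPH_OPEN,np.ones((3,3)))
pts=np.argwhere(m)[:,::-1]
q=cv2.convexHull(pts.astype(np.int32))
q=cv2.approxPolyDP(q,6,True)[:,0];print(q)
w=onz(c,q,.012);print(w.round(4)); print(np.linalg.norm(w-np.roll(w,-1,0),axis=1))
# hand corners
hc=np.array([[45,70],[420,53],[455,494],[62,512]])/3.5+[290,150]-0.36
pc=np.array([[140,-120],[-120,-120],[-120,180],[140,180]])/1000.
# screws? rail ends: fit press pose rigid
w=onz(c,hc,.012)[:,:2];print(w.round(4),np.linalg.norm(w-np.roll(w,-1,0),axis=1))
A=pc-pc.mean(0);B=w-w.mean(0);H=A.T@B
th=np.arctan2(H[0,1]-H[1,0],H[0,0]+H[1,1]);Rz=np.array([[np.cos(th),-np.sin(th)],[np.sin(th),np.cos(th)]])
t=w.mean(0)-Rz@pc.mean(0);print('th',th,'t',t,'res',(w-(pc@Rz.T+t)).round(4))
np.save('press.npy',np.r_[t,th])
def P(p): p=np.array(p)/1000.; return np.r_[Rz@p[:2]+t,p[2]]
for n,p in dict(bar=(-120,0,100),b1=(-120,57,100),b2=(-120,-57,100),hinge=(90,0,100),end=(-50,165,12),endtop=(-50,165,34)).items(): print(n,P(p).round(4),proj(c,P(p)),(proj(c,P(p))-[290,150])*3.5)
# tray rim: crop edges outer
for uv in [(275,130),(380,128),(392,290),(285,295)]:
    x=onz(c,np.array(uv)/3.5+[290,150]-.36,.034)[0]; print('tray',(Rz.T@(x[:2]-t)*1000).round(1))
for n,uv,z in [('covTL',(472,282),.014),('covTR',(522,280),.014),('covBR',(524,330),.014),('covBL',(475,332),.014),('petriL',(468,128),.015),('petriT',(530,65),.015),('petriB',(530,193),.015),('barTop',(455,115),.107),('barBot',(468,293),.107)]:
    x=onz(c,np.array(uv)/3.5+[290,150]-.36,z)[0]; print(n,x[:2].round(3),(Rz.T@(x[:2]-t)*1000).round(1))
```

```text
[[419 291]
 [307 296]
 [303 170]
 [410 166]]
[[ 0.3741 -0.1841  0.012 ]
 [ 0.3661  0.071   0.012 ]
 [ 0.6614  0.079   0.012 ]
 [ 0.6671 -0.1774  0.012 ]]
[0.25521972 0.29538777 0.25645404 0.29311886]
[[ 0.6623  0.0802]
 [ 0.6701 -0.1767]
 [ 0.3745 -0.1855]
 [ 0.3662  0.0702]] [0.2569944  0.29572387 0.25589789 0.29619938]
th 1.6024385699362487 t [ 0.54859405 -0.0620079 ] res [[-0.0018 -0.0016]
 [-0.0022  0.0014]
 [ 0.0021  0.0021]
 [ 0.002  -0.002 ]]
bar [ 0.5524 -0.1819  0.1   ] [[421.42928886 207.52941046]] [[460.00251101 201.35293662]]
b1 [ 0.4954 -0.1838  0.1   ] [[423.65531446 233.82940507]] [[467.79360062 293.40291776]]
b2 [ 0.6094 -0.1801  0.1   ] [[419.25019719 181.78392975]] [[452.37569016 111.24375412]]
hinge [0.5457 0.0279 0.1   ] [[324.40407005 211.97539093]] [[120.41424519 216.91386824]]
end [ 0.3853 -0.1172  0.012 ] [[389.39466954 286.36442048]] [[347.88134339 477.27547169]]
endtop [ 0.3853 -0.1172  0.034 ] [[390.61737723 286.45449213]] [[352.1608203  477.59072246]]
tray [-14.1 -64.4]
tray [-83.9 -62.5]
tray [-83.7  45.6]
tray [-13.8  45.6]
covTL [ 0.512 -0.203] [-140.2   40.7]
covTR [ 0.513 -0.237] [-173.5   40.9]
covBR [ 0.48  -0.236] [-171.8   74. ]
covBL [ 0.479 -0.204] [-139.4   73.9]
petriL [ 0.617 -0.206] [-146.2  -63.5]
petriT [ 0.66 -0.25] [-191.9 -105.2]
petriB [ 0.572 -0.245] [-183.9  -17.1]
barTop [ 0.606 -0.18 ] [-119.3  -53.9]
barBot [ 0.496 -0.182] [-118.    56.6]
```

Crop check: the grey tray in the rails under the foot is the right one, and the plate fit holds within about 2 mm. The bar, the tray and the end stop all re-project correctly. Tray y is about −9 mm. Plan: pass the nearly shut fingers under the near end of the bar, then lift along the arc.

```bash
cat >> h.py <<'E'
def tool(az,tilt,roll=0):
    # pointing dir azimuth az, down-tilt; roll about pointing axis
    y=np.array([np.cos(az)*np.cos(tilt),np.sin(az)*np.cos(tilt),-np.sin(tilt)])
    z=np.array([-np.sin(az),np.cos(az),0]); x=np.cross(y,z)
    return R.from_matrix(np.c_[x,y,z])*R.from_rotvec([0,roll,0])
def cur():
    s=status.observe(); return s['tcp_pos'],R.from_euler('xyz',s['ee_rot']),s
def rows(wps,n,p=None,q=None):
    """interpolate cur->each waypoint in n rows; print tool-frame rows"""
    p0,q0,s=cur()
    if p is None:p,q=p0,q0
    for (tp,tq),k in zip(wps,n):
        for i in range(k):
            f=1/(k-i); dp=q.inv().apply((np.array(tp)-p)*f)*100; dr=(q.inv()*tq).as_rotvec()*f
            dp=dp.round(1);dr=dr.round(2); print(*dp,*dr,'|',(p*1000).round(0))
            p=p+q.apply(dp/100); q=q*R.from_rotvec(dr)
    print('end',p,q.inv().__mul__(tq).magnitude())
E
python3 - <<'E'
from h import *
rows([((.33,-.18,.25),tool(0,1.57)),((.40,-.184,.12),tool(0,.38))],[12,7])
E
```

```text
3.1 0.1 -4.6 0.0 -0.03 -0.0 | [213. 479. 255.]
3.0 0.0 -4.7 0.0 -0.04 -0.0 | [222. 425. 254.]
2.8 0.1 -4.8 0.0 -0.03 -0.0 | [232. 370. 254.]
2.6 0.0 -4.9 0.0 -0.04 -0.0 | [242. 315. 254.]
2.5 0.1 -5.0 0.0 -0.03 -0.0 | [252. 261. 254.]
2.3 0.0 -5.1 0.0 -0.04 -0.0 | [262. 206. 253.]
2.1 0.1 -5.2 0.0 -0.03 -0.0 | [272. 151. 253.]
1.9 0.0 -5.2 0.0 -0.04 -0.0 | [282.  95. 252.]
1.7 0.1 -5.3 0.0 -0.03 -0.0 | [291.  41. 252.]
1.6 0.0 -5.4 0.0 -0.04 -0.0 | [301. -14. 251.]
1.3 0.1 -5.5 0.0 -0.03 -0.0 | [311. -69. 251.]
1.2 0.0 -5.4 0.0 -0.04 -0.0 | [ 320. -125.  250.]
1.0 1.9 -0.1 0.0 0.0 -0.17 | [ 330. -180.  250.]
0.7 2.0 -0.1 0.0 0.0 -0.17 | [ 340. -181.  231.]
0.3 2.1 -0.0 -0.0 0.0 -0.17 | [ 350. -182.  213.]
-0.0 2.1 -0.1 -0.0 0.0 -0.17 | [ 360. -182.  194.]
-0.4 2.1 -0.0 -0.0 0.0 -0.17 | [ 370. -183.  176.]
-0.7 1.9 -0.1 -0.0 0.0 -0.17 | [ 380. -183.  157.]
-1.1 1.8 -0.0 -0.0 0.0 -0.17 | [ 390. -184.  139.]
end [ 0.39966378 -0.18368457  0.1201463 ] 0.003389995774317499
```

```bash
python3 -m crank '3.1 0 -4.6 0 -0.03 0 0.88; 3 0 -4.7 0 -0.04 0 0.88; 2.8 0 -4.8 0 -0.03 0 0.88; 2.6 0 -4.9 0 -0.04 0 0.88; 2.5 0 -5 0 -0.03 0 0.88; 2.3 0 -5.1 0 -0.04 0 0.88; 2.1 0 -5.2 0 -0.03 0 0.88; 1.9 0 -5.2 0 -0.04 0 0.88; 1.7 0 -5.3 0 -0.03 0 0.88; 1.6 0 -5.4 0 -0.04 0 0.88; 1.3 0 -5.5 0 -0.03 0 0.88; 1.2 0 -5.4 0 -0.04 0 0.88' 30
python3 - <<'E'
from h import *
p,q,s=cur();print(p,s['ee_rot'],s['joint_pos'],s['width'])
rows([((.36,-.184,.22),tool(0,.9)),((.40,-.184,.13),tool(0,.38))],[6,5])
E
```

```text
time: 1.6
tcp_pos: [0.337, -0.1957, 0.252]
ee_rot: [-1.579, 0.001, 0.025]
contact_force: [1.0, -0.5, 0.2]
width: 0.118
[ 0.33699833 -0.19572157  0.25204957] [-1.57864443e+00  5.10266296e-04  2.47020082e-02] [-0.69396802 -0.30949741 -0.23091203  1.64459863 -0.00624305 -0.71868696] 0.11809890281224085
0.4 0.5 0.2 -0.0 0.0 -0.11 | [ 337. -196.  252.]
0.3 0.6 0.2 -0.0 0.01 -0.11 | [ 341. -194.  247.]
0.3 0.6 0.2 -0.0 0.0 -0.11 | [ 345. -192.  241.]
0.2 0.6 0.2 -0.0 0.01 -0.11 | [ 349. -190.  236.]
0.1 0.7 0.2 -0.0 0.0 -0.12 | [ 353. -188.  231.]
0.0 0.6 0.2 -0.0 0.01 -0.11 | [ 356. -186.  225.]
-0.5 1.9 -0.0 0.0 -0.0 -0.1 | [ 360. -184.  220.]
-0.7 1.9 -0.0 0.0 -0.0 -0.11 | [ 367. -184.  202.]
-0.9 1.8 -0.0 0.0 -0.0 -0.1 | [ 376. -183.  184.]
-1.0 1.7 -0.0 0.0 -0.0 -0.11 | [ 384. -183.  165.]
-1.2 1.5 -0.1 0.0 -0.0 -0.1 | [ 392. -183.  147.]
end [ 0.4000701  -0.18435623  0.12983327] 0.004360251140440116
```

```bash
python3 -m crank '0.4 0.5 0.2 0 0 -0.11 0.88; 0.3 0.6 0.2 0 0.01 -0.11 0.88; 0.3 0.6 0.2 0 0 -0.11 0.88; 0.2 0.6 0.2 0 0.01 -0.11 0.88; 0.1 0.7 0.2 0 0 -0.12 0.88; 0 0.6 0.2 0 0.01 -0.11 0.88'
python3 - <<'E'
from h import *
p,q,s=cur();print(p,s['ee_rot'],s['joint_pos'],s['width'])
rows([((.41,-.184,.13),tool(0,.4))],[6])
snap('top','top1');snap('side','side1')
E
```

```text
time: 2.35
tcp_pos: [0.3606, -0.187, 0.2126]
ee_rot: [-1.553, -0.677, -0.019]
contact_force: [-0.3, 0.8, -0.1]
width: 0.12
[ 0.36056417 -0.18702075  0.21258632] [-1.55331943 -0.67739015 -0.01913816] [-1.07321478 -0.84300949 -0.76325592  1.28926292  0.58654257 -0.9500415 ] 0.11999981418555736
-0.2 1.6 0.0 -0.0 -0.0 -0.08 | [ 361. -187.  213.]
-0.4 1.6 0.0 -0.0 -0.0 -0.08 | [ 369. -187.  199.]
-0.5 1.5 0.1 -0.0 -0.0 -0.08 | [ 377. -187.  184.]
-0.6 1.5 0.0 0.0 -0.01 -0.08 | [ 385. -186.  171.]
-0.7 1.4 0.1 -0.0 -0.0 -0.09 | [ 393. -186.  157.]
-0.8 1.4 0.0 -0.0 -0.01 -0.08 | [ 401. -184.  143.]
end [ 0.40984371 -0.18442209  0.12981649] 0.005197376181548793
```

View pics/side1.png

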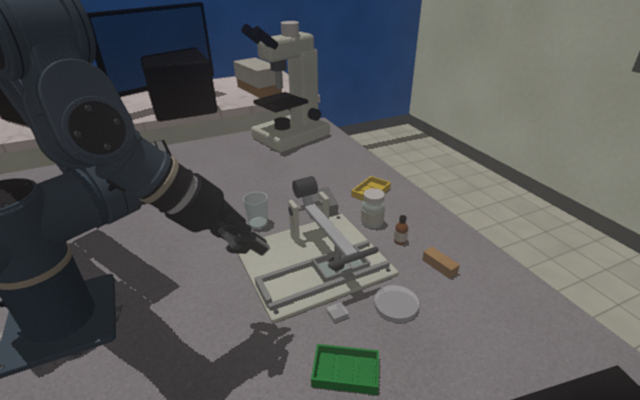

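Run:
```python
from h import *
rows([((.43,-.184,.115),tool(0,.6)),((.452,-.184,.072),tool(0,.45))],[6,3])
```

```text
-0.0 2.0 0.0 -0.0 -0.0 -0.05 | [ 359. -186.  209.]
-0.1 2.0 0.0 -0.0 -0.0 -0.05 | [ 371. -186.  193.]
-0.3 1.9 0.0 -0.0 -0.01 -0.05 | [ 384. -186.  177.]
-0.3 1.9 0.0 -0.0 -0.0 -0.05 | [ 395. -186.  162.]
-0.5 1.9 0.1 -0.0 -0.01 -0.05 | [ 407. -186.  147.]
-0.5 1.9 0.0 -0.0 -0.0 -0.05 | [ 418. -184.  131.]
-0.8 1.4 0.0 -0.0 -0.0 -0.05 | [ 430. -184.  115.]
-0.8 1.4 0.0 -0.0 -0.0 -0.05 | [ 437. -184.  101.]
-0.9 1.3 0.0 -0.0 -0.0 -0.05 | [ 445. -184.   86.]
end [ 0.45187834 -0.18419801  0.07229929] 0.003938236782061283
```

```bash
python3 -m crank '0 2 0 0 0 -0.05 0.88; -0.1 2 0 0 0 -0.05 0.88; -0.3 1.9 0 0 0 -0.05 0.88; -0.3 1.9 0 0 0 -0.05 0.88; -0.5 1.9 0.1 0 -0.01 -0.05 0.88; -0.5 1.9 0 0 0 -0.05 0.88'
python3 - <<'E'
from h import *
p,q,s=cur();print(p,s['ee_rot'],s['joint_pos'],s['width'])
rows([((.452,-.184,.074),tool(0,.45))],[4])
E
```

```text
time: 3.2
tcp_pos: [0.4343, -0.1881, 0.1204]
ee_rot: [-1.57, -0.975, -0.007]
contact_force: [0.3, -0.2, -0.7]
width: 0.115
[ 0.43426249 -0.18805173  0.12040611] [-1.56974478 -0.97488671 -0.0068831 ] [-1.01732571 -0.90685983 -1.13229017  0.68160834  0.77767372 -0.73047108] 0.1152233793315752
-0.7 1.0 0.1 0.0 -0.0 -0.04 | [ 434. -188.  120.]
-0.8 1.0 0.1 0.0 -0.0 -0.04 | [ 439. -187.  109.]
-0.8 1.0 0.1 0.0 -0.0 -0.03 | [ 443. -186.   97.]
-0.8 0.9 0.1 0.01 -0.0 -0.04 | [ 448. -185.   85.]
end [ 0.45188041 -0.18413006  0.07376073] 0.0071583835187248425
```

```bash
python3 - <<'E'
from h import *
rows([((.458,-.184,.095),tool(0,.6))],[2])
rows([((.462,-.184,.07),tool(0,.55))],[3])
E
python3 -m crank '-0.1 1.7 0.2 0 0 0 0.88; -0.1 1.7 0.2 0 0 0 0.88'
python3 - <<'E'
from h import *
p,q,s=cur();print(p,s['ee_rot'],s['joint_pos'],s['width'])
rows([((.462,-.184,.07),tool(0,.55))],[3])
E
```

```text
-0.4 1.7 0.2 0.0 -0.0 0.0 | [ 434. -188.  120.]
-0.4 1.7 0.2 0.0 -0.0 0.0 | [ 446. -186.  108.]
end [ 0.45793581 -0.18417883  0.09470447] 0.007297254926969606
-0.9 1.7 0.1 0.0 -0.0 -0.02 | [ 434. -188.  120.]
-0.9 1.7 0.2 0.0 -0.0 -0.01 | [ 443. -187.  103.]
-0.9 1.7 0.1 0.0 -0.0 -0.02 | [ 453. -185.   87.]
end [ 0.46218526 -0.18418974  0.06989981] 0.007297254926969645
time: 3.45
tcp_pos: [0.4622, -0.1842, 0.0985]
ee_rot: [-1.569, -0.971, -0.009]
contact_force: [-0.0, 0.7, -0.3]
width: 0.119
[ 0.46224712 -0.18422013  0.09850087] [-1.56864304 -0.97146244 -0.00937431] [-0.92164931 -0.79932871 -1.14172947  0.49960451  0.71334887 -0.63105325] 0.11897642444041304
-0.8 0.5 0.0 0.0 -0.0 -0.02 | [ 462. -184.   99.]
-0.8 0.5 0.0 0.0 -0.0 -0.01 | [ 462. -184.   89.]
-0.8 0.5 0.0 0.01 -0.01 -0.02 | [ 462. -184.   80.]
end [ 0.46156638 -0.18418059  0.07020934] 0.006521747762291277
```

```bash
python3 -m crank '-0.8 0.5 0 0 0 0 0.88; -0.8 0.5 0 0 0 0 0.88'
python3 - <<'E'
from h import *
p,q,s=cur();print(p,s['ee_rot'],s['joint_pos'],s['width'],s['contact_force'])
E
```

```text
time: 3.7
tcp_pos: [0.4624, -0.1837, 0.0796]
ee_rot: [-1.569, -0.969, -0.007]
contact_force: [0.6, 0.3, -0.9]
width: 0.119
[ 0.46241392 -0.18366958  0.0795691 ] [-1.56904134 -0.96942471 -0.00652472] [-0.92027567 -0.76197118 -1.16392044  0.44287138  0.71280454 -0.6337248 ] 0.11939784064708292 [ 0.61826983  0.31374936 -0.93120616]
```

```bash
python3 -m crank '-0.9 0.6 0 0 0 0 0.88; 0.9 1.3 0 0 0 0 0.88; 0.9 1.3 0 0 0 0 0.88; 0 0 0 0 0 0 0.88'
python3 - <<'E'
from h import *
p,q,s=cur();print(p,s['ee_rot'],s['joint_pos'],s['width'],s['contact_force'])
a=snap('top','top2');b=snap('side','side2')
v=np.hstack([cv2.resize(a['frame'][150:310,310:450],(400,457)),cv2.resize(b['frame'][160:330,250:400],(400,457))])
cv2.imwrite('pics/c2.png',v[:,:,::-1])
E
```

```text
time: 4.2
tcp_pos: [0.4932, -0.1852, 0.0662]
ee_rot: [-1.567, -0.967, -0.012]
contact_force: [0.2, -0.1, 0.0]
width: 0.121
[ 0.49319932 -0.18516824  0.06616829] [-1.56707771 -0.96677972 -0.01228451] [-0.83971617 -0.61001008 -1.12857784  0.27900957  0.65410141 -0.55491834] 0.12056700362246457 [ 0.15677329 -0.10115357  0.01918495]
```

View pics/c2.png

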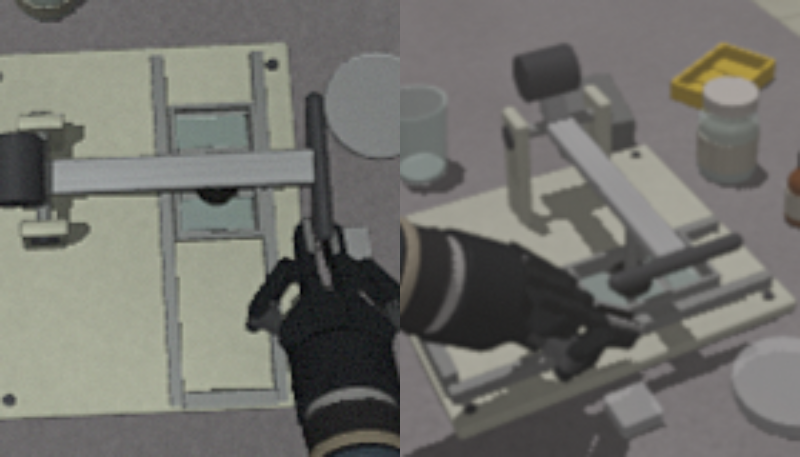

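The top view shows the two fingertips under the bar's near end, with the bar at crop (318,210) lying over the gap between them. The side view agrees, and neither shows contact. Next I lift along the arc.

```bash
cat >> h.py <<'E'
px,py,th=np.load('press.npy')
Rp=R.from_euler('z',th)
def PW(x,y,z): return Rp.apply([x,y,z])+[px,py,0]
def arc(t,off=.0183,ye=.056,tilt=.6,k=.9):
    b=PW(.09-.21*np.cos(t),ye,.1+.21*np.sin(t))
    n=Rp.apply([np.sin(k*t),0,np.cos(k*t)])
    return b-off*n, tool(0,tilt,-k*t)
E
python3 - <<'E'
from h import *
rows([arc(t) for t in np.arange(0,1.25,.1)],[1]*13)
E
```

```text
1.5 -0.6 0.1 0.01 -0.01 -0.0 | [ 493. -185.   66.]
1.7 -1.2 -0.0 -0.0 -0.09 -0.0 | [ 496. -184.   82.]
1.8 -1.2 -0.0 -0.0 -0.09 -0.0 | [ 496. -184.  102.]
1.7 -1.2 0.0 -0.0 -0.09 -0.0 | [ 496. -183.  124.]
1.8 -1.1 0.1 -0.0 -0.09 -0.0 | [ 496. -180.  145.]
1.7 -1.2 0.2 -0.0 -0.09 -0.0 | [ 497. -174.  165.]
1.8 -1.0 0.2 -0.01 -0.09 -0.0 | [ 495. -166.  184.]
1.8 -1.1 0.2 0.0 -0.09 -0.0 | [ 496. -156.  203.]
1.9 -0.9 0.3 0.0 -0.09 -0.0 | [ 495. -145.  221.]
1.8 -0.9 0.3 0.0 -0.09 -0.0 | [ 495. -132.  237.]
1.9 -0.8 0.3 0.0 -0.09 -0.0 | [ 494. -117.  251.]
1.9 -0.8 0.3 0.0 -0.09 -0.0 | [ 494. -101.  265.]
2.0 -0.6 0.3 0.0 -0.09 -0.0 | [493. -85. 277.]
end [ 0.49255201 -0.06618923  0.28738433] 0.00587141693576325
```

```bash
python3 -m crank '1.5 -0.6 0.1 0 0 0 0.88; 1.7 -1.2 0 0 -0.09 0 0.88; 1.8 -1.2 0 0 -0.09 0 0.88'
python3 - <<'E'
from h import *
p,q,s=cur();print(p,s['ee_rot'],s['joint_pos'],s['width'],s['contact_force'])
rows([arc(t) for t in np.arange(.3,1.25,.1)],[1]*10)
a=snap('top','top3');b=snap('side','side3')
v=np.hstack([cv2.resize(a['frame'][150:310,310:450],(400,457)),cv2.resize(b['frame'][130:300,250:400],(400,457))])
cv2.imwrite('pics/c3.png',v[:,:,::-1])
E
```

```text
time: 4.68
tcp_pos: [0.4923, -0.1829, 0.1189]
ee_rot: [-1.814, -0.935, 0.288]
contact_force: [1.1, -1.8, -2.1]
width: 0.119
[ 0.49226509 -0.18290015  0.11888769] [-1.81436823 -0.93479655  0.2877863 ] [-0.8307221  -0.72280441 -1.06450576  0.4598508   0.63954672 -0.7286347 ] 0.11921738245711734 [ 1.08363295 -1.75832374 -2.10121528]
2.3 -1.1 -0.0 0.01 -0.1 -0.02 | [ 492. -183.  119.]
1.8 -1.2 0.1 -0.0 -0.09 0.0 | [ 496. -179.  144.]
1.8 -1.1 0.1 -0.0 -0.09 0.0 | [ 496. -173.  165.]
1.8 -1.1 0.2 -0.0 -0.09 0.0 | [ 496. -166.  184.]
1.8 -1.0 0.3 -0.0 -0.09 0.0 | [ 496. -156.  203.]
1.8 -0.9 0.2 -0.0 -0.09 0.01 | [ 495. -145.  221.]
1.9 -0.9 0.3 -0.0 -0.09 -0.0 | [ 495. -132.  237.]
1.9 -0.9 0.4 -0.0 -0.09 -0.0 | [ 495. -118.  252.]
1.9 -0.7 0.3 -0.0 -0.09 -0.0 | [ 493. -101.  265.]
2.0 -0.6 0.3 -0.0 -0.09 -0.0 | [493. -84. 277.]
end [ 0.49283028 -0.06602216  0.28751444] 0.005226259457844751
```

View pics/c3.png

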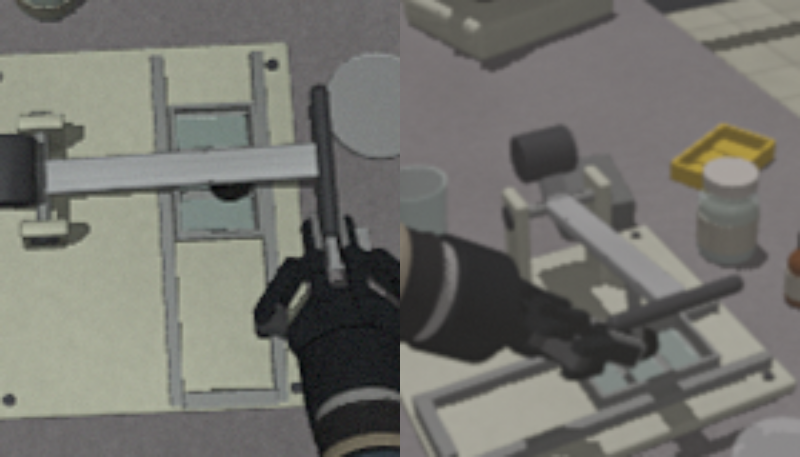

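The arm has left its stop, and the bar sits on the fingertips at crop (325,235) with about 2 N down on the tool. I continue the arc.

```bash
python3 -m crank '2.3 -1.1 0 0 -0.1 -0.02 0.88; 1.9 -1.1 0.1 0 -0.09 0 0.88; 1.9 -1.1 0.1 0 -0.09 0 0.88; 1.8 -1.1 0.2 0 -0.09 0 0.88'
python3 - <<'E'
from h import *
p,q,s=cur();print(p,s['ee_rot'],s['joint_pos'],s['width'],s['contact_force'])
rows([arc(t) for t in np.arange(.7,1.35,.1)],[1]*7)
a=snap('top','top4');b=snap('side','side4')
v=np.hstack([cv2.resize(a['frame'][150:310,310:450],(400,457)),cv2.resize(b['frame'][110:280,250:400],(400,457))])
cv2.imwrite('pics/c4.png',v[:,:,::-1])
E
```

```text
time: 5.28
tcp_pos: [0.494, -0.16, 0.1987]
ee_rot: [-2.215, -0.78, 0.795]
contact_force: [1.6, -2.0, -0.1]
width: 0.118
[ 0.49396229 -0.16002189  0.19869699] [-2.21451443 -0.77950531  0.79472306] [-0.770265   -0.86538625 -0.9780417   0.64331223  0.59288403 -1.03061701] 0.11779631241707966 [ 1.63501007 -1.97990692 -0.05703503]
2.3 -1.2 0.3 0.01 -0.1 -0.01 | [ 494. -160.  199.]
1.9 -0.9 0.3 0.0 -0.09 -0.01 | [ 495. -146.  220.]
1.9 -0.9 0.3 0.0 -0.09 0.0 | [ 495. -132.  237.]
1.9 -0.8 0.3 0.0 -0.09 0.0 | [ 494. -117.  252.]
1.9 -0.7 0.3 0.0 -0.09 0.0 | [ 494. -101.  265.]
2.0 -0.6 0.3 0.0 -0.09 0.0 | [493. -84. 277.]
2.0 -0.5 0.4 0.0 -0.09 0.0 | [493. -66. 287.]
end [ 0.49223457 -0.04649356  0.29508769] 0.005987278272977833
```

View pics/c4.png

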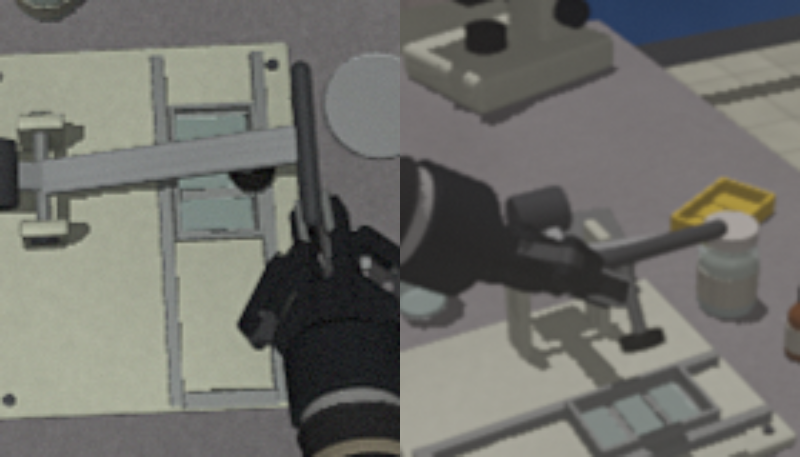

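The bar is well seated at crop (305,200) in the top view, and the foot is clear of the tray. j2 is nearing its limit, so I steepen the tilt over the rest of the arc.

Run:
```python
from h import *
T=np.arange(.7,1.35,.1)
rows([arc(t,off=.0185+.003*(t-.6)/.6,ye=.056-.008*(t-.6)/.6,tilt=.6+.3*(t-.6)/.6) for t in T],[1]*7)
```

```text
2.1 -1.0 0.3 0.04 -0.1 0.03 | [ 495. -159.  201.]
1.9 -0.9 0.2 0.03 -0.09 0.04 | [ 496. -145.  220.]
1.8 -0.8 0.3 0.04 -0.09 0.04 | [ 497. -133.  237.]
1.8 -0.9 0.3 0.03 -0.09 0.03 | [ 499. -118.  251.]
1.9 -0.8 0.4 0.04 -0.09 0.03 | [ 499. -103.  264.]
1.8 -0.7 0.3 0.05 -0.09 0.02 | [500. -86. 276.]
2.0 -0.6 0.4 0.04 -0.09 0.02 | [501. -69. 286.]
end [ 0.501483   -0.04962499  0.29430863] 0.0058367218880257185
```

```bash
python3 -m crank '2.1 -1 0.3 0.04 -0.1 0.03 0.88; 1.9 -0.9 0.2 0.03 -0.09 0.04 0.88; 1.8 -0.8 0.3 0.04 -0.09 0.04 0.88'
python3 - <<'E'
from h import *
p,q,s=cur();print(p,s['ee_rot'],s['joint_pos'],s['width'],s['contact_force'])
T=np.arange(1.,1.35,.1)
rows([arc(t,off=.0185+.003*(t-.6)/.6,ye=.056-.008*(t-.6)/.6,tilt=.6+.3*(t-.6)/.6) for t in T],[1]*4)
a=snap('top','top5');b=snap('side','side5')
v=np.hstack([cv2.resize(a['frame'][150:310,310:450],(400,457)),cv2.resize(b['frame'][110:280,250:400],(400,457))])
cv2.imwrite('pics/c5.png',v[:,:,::-1])
E
```

```text
time: 5.75
tcp_pos: [0.4951, -0.1192, 0.2395]
ee_rot: [-2.205, -0.52, 0.976]
contact_force: [-1.6, -1.9, -0.1]
width: 0.122
[ 0.49514838 -0.11922859  0.23951756] [-2.20518464 -0.52048332  0.97594676] [-0.60947924 -0.78024553 -0.76709338  0.88546614  0.42154397 -1.25552779] 0.12183489995866788 [-1.6216453  -1.87475145 -0.1053896 ]
2.6 -1.4 -0.3 0.02 -0.1 0.02 | [ 495. -119.  240.]
1.8 -0.8 0.3 0.04 -0.09 0.03 | [ 499. -103.  264.]
1.9 -0.7 0.4 0.04 -0.09 0.02 | [500. -87. 276.]
1.9 -0.6 0.4 0.05 -0.09 0.02 | [501. -69. 285.]
end [ 0.50128294 -0.04986523  0.2935485 ] 0.0037322272855923547
```

View pics/c5.png

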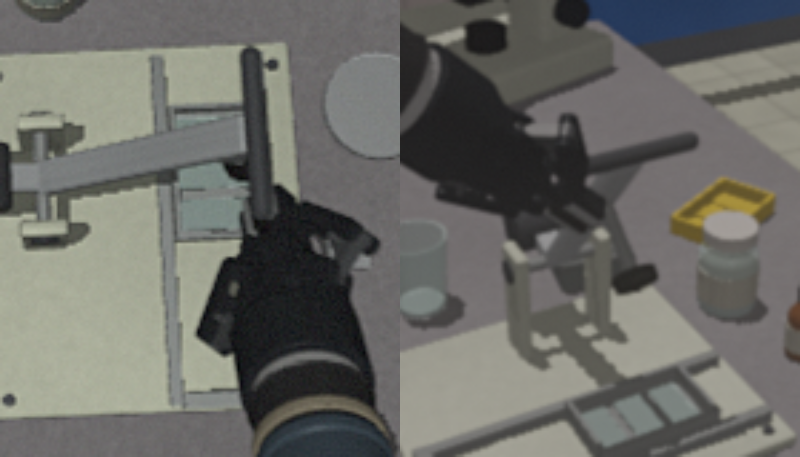

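```bash
python3 -m crank '2.6 -1.4 -0.2 0.02 -0.1 0.02 0.88; 1.8 -0.8 0.3 0.04 -0.09 0.03 0.88; 1.9 -0.7 0.4 0.04 -0.09 0.02 0.88'
python3 - <<'E'
from h import *
p,q,s=cur();print(p,s['ee_rot'],s['joint_pos'],s['width'],s['contact_force'])
a=snap('top','top6');b=snap('side','side6')
v=np.hstack([cv2.resize(a['frame'][150:310,270:410],(400,457)),cv2.resize(b['frame'][90:260,250:400],(400,457))])
cv2.imwrite('pics/c6.png',v[:,:,::-1])
E
```

```text
time: 6.22
tcp_pos: [0.4993, -0.0679, 0.2786]
ee_rot: [-2.175, -0.302, 1.169]
contact_force: [0.0, -0.7, 0.9]
width: 0.118
[ 0.4993109  -0.06794178  0.27857752] [-2.17508031 -0.30155013  1.1694756 ] [-0.41799038 -0.68424212 -0.58192123  1.05055361  0.25664976 -1.40984587] 0.11767332652717588 [ 0.02962619 -0.72626611  0.85374191]
```

View pics/c6.png

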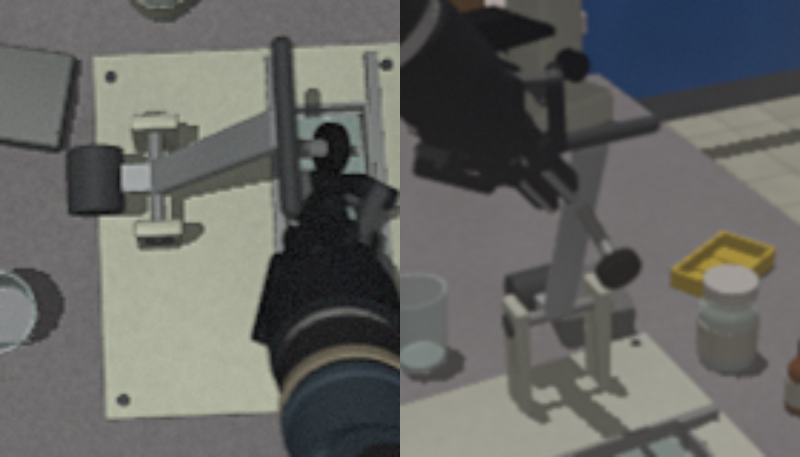

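The arm is now at about 1.15 rad, past balance, and the contact force is about 0. I wait and then look.

```bash
python3 -m crank '0 0 0 0 0 0 0.88; 0 0 0 0 0 0 0.88; 0 0 0 0 0 0 0.88; 0 0 0 0 0 0 0.88'
python3 - <<'E'
from h import *
p,q,s=cur();print(p,s['contact_force'])
a=snap('top','top7');b=snap('side','side7')
v=np.hstack([cv2.resize(a['frame'][150:310,270:410],(400,457)),cv2.resize(b['frame'][90:260,250:400],(400,457))])
cv2.imwrite('pics/c7.png',v[:,:,::-1])
print(q.inv().apply([-.1,0,0])*100,q.inv().apply([0,0,.1])*100)
E
```

```text
time: 6.82
tcp_pos: [0.4989, -0.0689, 0.2749]
ee_rot: [-2.172, -0.308, 1.162]
contact_force: [0.4, -0.2, -0.7]
width: 0.121
[ 0.49888208 -0.06890117  0.27485358] [ 0.42161804 -0.24279756 -0.73807955]
[-3.78538278 -6.18223025  6.88846182] [ 3.03056621 -7.85988213 -5.38868457]
```

View pics/c7.png

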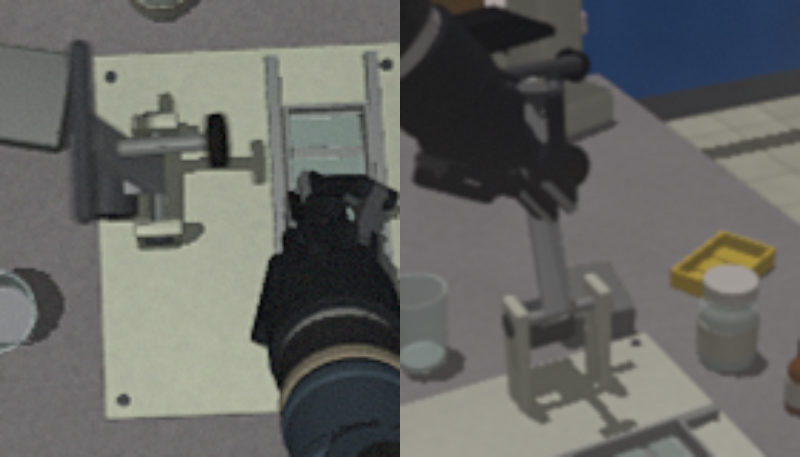

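The arm has swung over: the T bar is at crop (80,130) in the top view, the foot at (217,140), clear of the fingers. Next I move behind the tray's open (far) end.

Run:
```python
from h import *
print(PW(-.05,-.1,.0),PW(-.05,-.009,0))
a=PW(-.05,-.098,.2); b=PW(-.05,-.1,.06)
rows([((.49,-.13,.28),tool(.03,1.2,-.4)),((.56,-.125,.24),tool(.03,1.5708)),(a,tool(.03,1.5708))],[5,4,3])
```

```text
[ 0.65012584 -0.10881918  0.        ] [ 0.55917139 -0.11169814  0.        ]
-1.1 -0.2 -0.5 0.04 0.13 0.04 | [499. -69. 275.]
-1.0 -0.2 -0.7 0.04 0.13 0.04 | [497. -81. 276.]
-1.0 -0.2 -0.8 0.04 0.13 0.05 | [496. -93. 278.]
-0.9 -0.1 -0.9 0.04 0.12 0.04 | [ 493. -106.  279.]
-0.7 -0.1 -0.9 0.05 0.12 0.05 | [ 492. -118.  279.]
1.2 1.6 -0.4 0.02 0.1 0.09 | [ 490. -130.  280.]
1.4 1.4 -0.4 0.02 0.1 0.09 | [ 508. -128.  269.]
1.5 1.3 -0.2 0.02 0.1 0.09 | [ 525. -127.  260.]
1.6 1.1 -0.1 0.01 0.1 0.09 | [ 543. -126.  250.]
3.0 1.3 0.4 0.0 0.0 0.0 | [ 559. -125.  240.]
3.0 1.4 0.5 0.0 0.0 0.0 | [ 589. -120.  227.]
2.9 1.3 0.4 0.0 0.0 0.0 | [ 619. -114.  213.]
end [ 0.64810723 -0.10894735  0.20045762] 0.0034728785047193327
```

```bash
python3 -m crank '-1.1 -0.2 -0.5 0.04 0.13 0.04 1; -1 -0.2 -0.7 0.04 0.13 0.04 1; -1 -0.2 -0.8 0.04 0.13 0.05 1; -0.9 -0.1 -0.9 0.04 0.12 0.04 1; -0.7 -0.1 -0.9 0.05 0.12 0.05 1; 1.2 1.6 -0.4 0.02 0.1 0.09 1; 1.4 1.4 -0.4 0.02 0.1 0.09 1; 1.5 1.3 -0.2 0.02 0.1 0.09 1; 1.6 1.1 -0.1 0.01 0.1 0.09 1'
python3 - <<'E'
from h import *
p,q,s=cur();print(p,s['ee_rot'],s['joint_pos'],s['contact_force'],s['width'])
rows([(PW(-.05,-.098,.2),tool(.03,1.5708)),(PW(-.05,-.1,.07),tool(.03,1.5708))],[3,4])
E
```

```text
time: 8.05
tcp_pos: [0.5618, -0.1298, 0.2433]
ee_rot: [-1.565, 0.006, -0.003]
contact_force: [-0.3, -0.7, -0.1]
width: -0.006
[ 0.56177208 -0.12978924  0.24329383] [-1.56532466  0.00570344 -0.00298896] [-0.34498808  0.18861885  0.22670111  1.61608674  0.00324203 -0.34199521] [-0.26286664 -0.68392767 -0.06226614] -0.005931684691877372
2.9 1.4 0.7 -0.0 -0.01 -0.0 | [ 562. -130.  243.]
2.9 1.4 0.7 -0.0 -0.01 -0.0 | [ 591. -123.  229.]
2.9 1.5 0.6 -0.01 -0.01 -0.01 | [ 620. -116.  215.]
0.0 3.2 0.0 0.0 -0.0 0.0 | [ 648. -109.  200.]
0.0 3.3 0.0 0.0 -0.0 0.0 | [ 649. -109.  168.]
0.1 3.2 0.0 0.0 -0.0 0.0 | [ 649. -109.  135.]
0.0 3.3 0.1 0.0 -0.0 0.0 | [ 650. -109.  103.]
end [ 0.64995312 -0.1084756   0.06991682] 0.006926749223040644
```

```bash
python3 -m crank '2.9 1.4 0.7 0 -0.01 0 1; 2.9 1.4 0.7 0 -0.01 0 1; 2.9 1.5 0.6 0 -0.01 0 1; 0 3.2 0 0 0 0 1; 0 3.2 0 0 0 0 1; 0 3.2 0 0 0 0 1; 0 2 0 0 0 0 1; 0 0 0 0 0 0 1'
python3 - <<'E'
from h import *
p,q,s=cur();print(p,s['ee_rot'],s['contact_force'],s['width'])
rows([(PW(-.05,-.1,.046),tool(.03,1.5708))],[2])
a=snap('top','top8');b=snap('side','side8')
v=np.hstack([cv2.resize(a['frame'][150:310,270:410],(400,457)),cv2.resize(b['frame'][130:330,250:425],(400,457))])
cv2.imwrite('pics/c8.png',v[:,:,::-1])
E
```

```text
time: 9.05
tcp_pos: [0.6562, -0.1076, 0.0733]
ee_rot: [-1.564, 0.006, 0.028]
contact_force: [-0.1, 0.8, -0.2]
width: 0.0
[ 0.65624626 -0.10760684  0.07327943] [-1.563699    0.00561913  0.02759697] [-0.05917549  0.79241106 -0.24949315] 0.00024519073935092163
-0.3 1.4 -0.1 -0.0 -0.0 -0.0 | [ 656. -108.   73.]
-0.3 1.3 -0.0 -0.01 -0.0 -0.01 | [ 653. -109.   59.]
end [ 0.65011925 -0.10858463  0.04630716] 0.005792777772199738
```

View pics/c8.png

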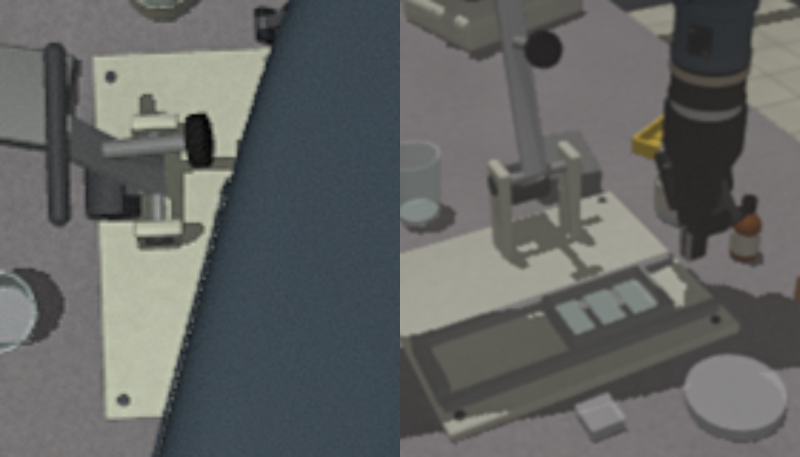

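In the side view the shut fingers are at crop (690,245), beyond the tray's far end and between the rails. The arm stays up. Next I lower and push.

```bash
python3 -m crank '-0.3 1.4 -0.1 0 0 0 1; -0.3 1.3 0 0 0 0 1; 0 0 0 0 0 0 1'
python3 - <<'E'
from h import *
p,q,s=cur();print(p,s['ee_rot'],s['contact_force'])
pp=Rp.inv().apply(p-[px,py,0]);print('press',pp*1000)
# final contact TCP press y = 110-55-~11=44
rows([(PW(-.05,-.07,.044),tool(.03,1.5708)),(PW(-.05,.04,.044),tool(.03,1.5708))],[2,9])
E
```

```text
time: 9.52
tcp_pos: [0.6536, -0.1098, 0.0508]
ee_rot: [-1.567, -0.004, 0.027]
contact_force: [-0.2, 0.1, 0.0]
width: 0.002
[ 0.65363405 -0.10984274  0.05081343] [-1.56676144 -0.0043604   0.02749254] [-0.1873069   0.06291868  0.0379067 ]
press [ -51.13404379 -103.47406839   50.81343056]
-1.7 0.3 0.0 -0.0 -0.0 0.0 | [ 654. -110.   51.]
-1.7 0.4 0.1 -0.0 -0.0 0.0 | [ 637. -110.   48.]
-1.2 -0.0 -0.0 -0.0 -0.0 0.0 | [ 620. -110.   44.]
-1.2 -0.0 -0.0 -0.0 -0.0 0.0 | [ 608. -110.   44.]
-1.2 -0.0 -0.0 -0.0 -0.0 0.0 | [ 596. -110.   44.]
-1.2 -0.0 -0.0 -0.0 -0.0 0.0 | [ 584. -111.   44.]
-1.2 -0.0 -0.0 -0.0 -0.0 0.0 | [ 572. -111.   43.]
-1.2 -0.0 -0.0 -0.0 -0.0 0.0 | [ 560. -111.   43.]
-1.3 -0.0 -0.0 -0.0 -0.0 0.0 | [ 548. -112.   43.]
-1.2 -0.0 -0.0 -0.0 -0.0 0.0 | [ 535. -112.   43.]
-1.3 -0.1 -0.0 -0.0 -0.0 0.0 | [ 523. -112.   43.]
end [ 0.50968781 -0.1127766   0.04418968] 0.006447378357444412
```

```bash
python3 -m crank '-1.5 0.4 0 0 0 0 1; -1.2 0.3 0.1 0 0 0 1; -1 0 0 0 0 0 1; -1 0 0 0 0 0 1; -1 0 0 0 0 0 1'
python3 - <<'E'
from h import *
p,q,s=cur();print(p,s['ee_rot'],s['contact_force'])
print('press',Rp.inv().apply(p-[px,py,0])*1000)
E
```

```text
time: 10.15
tcp_pos: [0.5976, -0.1109, 0.0451]
ee_rot: [-1.568, -0.011, 0.028]
contact_force: [1.1, -0.4, -2.0]
width: 0.0
[ 0.59760242 -0.11087499  0.04513425] [-1.56800299 -0.01128041  0.02786776] [ 1.07481609 -0.36296755 -2.0163185 ]
press [-50.39310191 -47.43783535  45.1342546 ]
```

```bash
python3 -m crank '-1.2 0 0 0 0 0 1; -1.2 0 0 0 0 0 1; -1.2 0 0 0 0 0 1; -1.2 0 0 0 0 0 1; -1.2 0 0 0 0 0 1; -1 0 0 0 0 0 1'
python3 - <<'E'
from h import *
p,q,s=cur();print(p,s['ee_rot'],s['contact_force'])
print('press',Rp.inv().apply(p-[px,py,0])*1000)
E
```

```text
time: 10.9
tcp_pos: [0.5236, -0.1132, 0.0452]
ee_rot: [-1.569, -0.014, 0.028]
contact_force: [2.6, 0.4, 0.4]
width: -0.002
[ 0.52360813 -0.11315719  0.0452453 ] [-1.56852098 -0.01395839  0.02773507] [2.61549644 0.36391089 0.354743  ]
press [-50.33320549  26.59162257  45.24530319]
```

```bash
python3 -m crank '-0.7 0 0 0 0 0 1; -0.4 0 0 0 0 0 1; -0.3 0 0 0 0 0 1'
python3 -m crank '-0.3 0 0 0 0 0 1'
python3 - <<'E'
from h import *
p,q,s=cur();print(p,s['contact_force'])
print('press',Rp.inv().apply(p-[px,py,0])*1000)
b=snap('side','side9');cv2.imwrite('pics/c9.png',cv2.resize(b['frame'][150:330,220:430],(630,540))[:,:,::-1])
E
```

```text
time: 11.28
tcp_pos: [0.5085, -0.1137, 0.0453]
ee_rot: [-1.569, -0.015, 0.028]
contact_force: [2.0, 0.3, -0.5]
width: 0.001
time: 11.4
tcp_pos: [0.506, -0.1136, 0.0453]
ee_rot: [-1.568, -0.016, 0.028]
contact_force: [6.4, 2.4, -1.8]
width: 0.003
[ 0.50598556 -0.11361673  0.04533461] [ 6.35568194  2.44488218 -1.80681393]
press [-50.23499527  44.21990922  45.33461464]
```

View pics/c9.png

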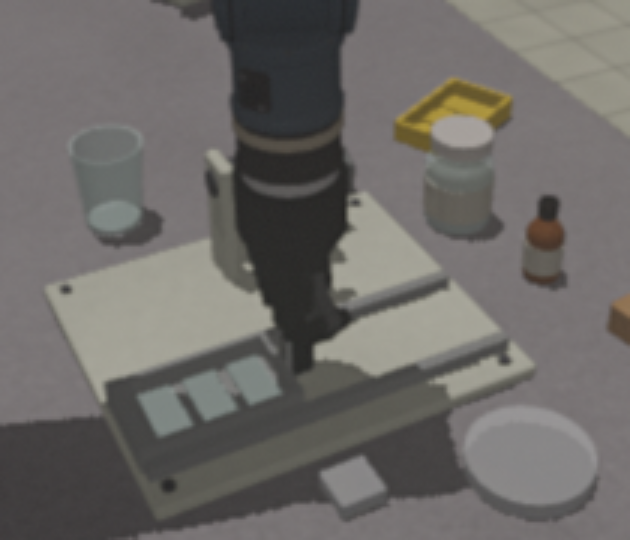

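The tray appears to be against the stop, around crop (120,400). The force rose at the predicted 44 mm. One more small push will confirm, then I back off.

```bash
python3 -m crank '-0.3 0 0 0 0 0 1'; python3 -m crank '-0.3 0 0 0 0 0 1'; python3 -m crank '0.8 0 0 0 0 0 1; 1.2 0 0 0 0 0 1; 1 0 0 0 0 0 1; 0 -3 0 0 0 0 1; 0 -4 0 0 0 0 1; 0 -5 0 0 0 0 1; 0 -4 -1 0 0 0 1; 0 -2 -4 0 0 0 1; 0 0 -5 0 0 0 1; 0 0 -6 0 0 0 1; 0 0 -6 0 0 0 1; 0 0 0 0 0 0 1'
python3 - <<'E'
from h import *
p,q,s=cur();print(p,s['joint_pos'],s['contact_force'])
a=snap('top','top10');b=snap('side','side10')
v=np.hstack([cv2.resize(a['frame'][150:310,270:430],(400,400)),cv2.resize(b['frame'][130:330,230:430],(400,400))])
cv2.imwrite('pics/c10.png',v[:,:,::-1])
E
```

```text
time: 11.58
tcp_pos: [0.5058, -0.1135, 0.0462]
ee_rot: [-1.567, -0.023, 0.028]
contact_force: [10.2, 2.0, -1.7]
width: -0.002
time: 11.7
tcp_pos: [0.5057, -0.1135, 0.0472]
ee_rot: [-1.567, -0.03, 0.029]
contact_force: [7.0, 2.5, -1.1]
width: 0.001
time: 13.2
tcp_pos: [0.5402, -0.339, 0.227]
ee_rot: [-1.566, -0.011, 0.033]
contact_force: [-0.1, 0.8, -0.4]
width: -0.0
[ 0.54024954 -0.33896728  0.22695874] [-0.67040849  0.33811881  0.37371774  1.60060129  0.01087327 -0.70379217] [-0.09917927  0.82480618 -0.38801799]
```

View pics/c10.png

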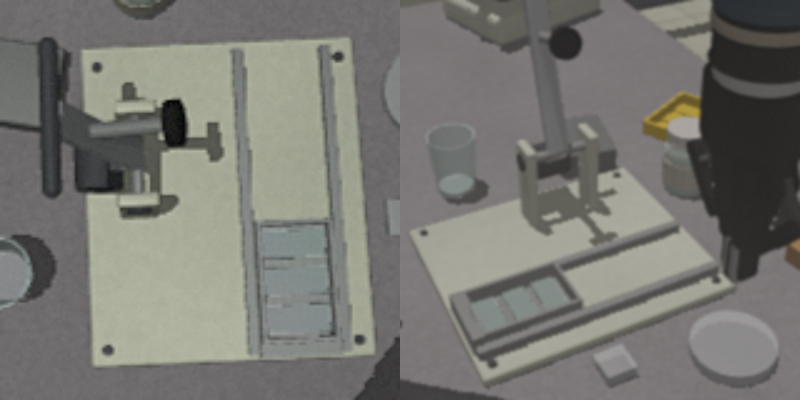

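View pics/top10.png

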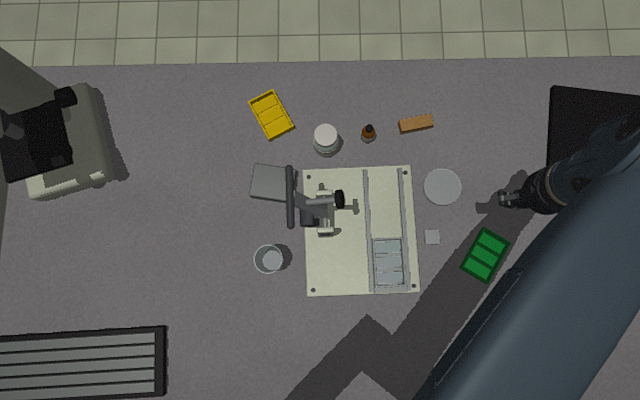

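The top view shows the tray at px (388,263) touching the end stop at (390,290), the arm up with its bar at (290,195), and the bystanders where they were. I do one numeric check, then hand in.

Run:
```python
from h import *
c=load('top10')
for uv in [(260,221),(330,221),(258,344),(338,344)]:
    x=onz(c,np.array(uv)/2.5+[270,150]-.3,.034)[0]; print('tray',(Rp.inv().apply(x-[px,py,0])*1000).round(1))
d=cv2.absdiff(load('top0')['frame'],c['frame']).max(2)
for n,(u,v) in dict(yellow=(271,115),jar=(325,139),bottle=(368,132),pack=(416,123),petri=(442,187),cov=(432,237),beaker=(268,259),green=(485,255)).items(): print(n,(d[v-15:v+15,u-15:u+15]>40).sum())
manip.close_job(); print(status.observe()['time'])
```

```text
tray [-19.2  55.4  34. ]
tray [-82.8  58.3  34. ]
tray [-10.4 165.1  34. ]
tray [-81.7 168.3  34. ]
yellow 0
jar 0
bottle 0
pack 0
petri 0
cov 79
beaker 0
green 166
the job is handed in; nothing more can be done
the job is handed in; nothing more can be done
```

The press arm is up and staying up by itself, and the tray rests against the end stop. I handed the job in at about 13 s of the 54 s allowed.

- **Press arm:** I lifted the T bar from below with the nearly shut fingers, past its balance point. It then swung over on its own, and it was still raised in the last pictures.
- **Tray:** I pushed it from its open-end side with the fingers shut. Contact force rose from about 2 N to 10 N at the predicted place and the fingers stopped moving. In the last top view the tray rim spans press y of about 57 to 166 mm; against the stop it should span 55 to 165 mm. The fingers were backed off and touching nothing when I handed in.
- **Bystanders:** Before and after pictures show no change at the jar, bottle, pack, petri dish, beaker or yellow tray.
- **Not fully confirmed:** The picture comparison did show changed pixels at the coverslip box (79) and the green tray (166). Both stood in the same place by eye, and I put the change down to the robot's shadow. I only checked the slide box by eye, because the raised bar partly hides it.

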